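# Gather steel test coupons on a scanning fixture with a straightedge

## Robot

A 6-joint arm with a two-finger parallel gripper is mounted at the origin on the work surface. World frame = base frame: x ahead of the robot, y to its left, z up, the work surface at z = 0. Lengths are in mm, angles in degrees, forces in N, time in s.
With the tool pointing down it reaches from about 300 to 850 mm from the base axis. Payload 4.2 kg.
Tool frame: the origin (TCP) lies between the finger pads; the fingertips stand 22 mm ahead of it and the grasp point (between the pads) lies 3 mm ahead of it; z points along the fingers, y is the direction in which the jaws open and shut (so a half turn about z gives the same grasp; the last joint's range is limited). The gripper opens to 91 mm and grips with 3 to 60 N. Pads are 32 mm wide; open, the fingers measure 118 mm over their backs; the gripper's body (76 mm by 178 mm) begins 60 mm behind the grasp point.
Start: joints at [-70.932, 18.312, 89.639, -0, 72.044, -1.146], TCP at [198.681, -539.599, 235.976] pointing down, gripper open.
Joint ranges: [-177.97, 177.97], [-48.28, 115.42], [12.27, 149.76], [-77.06, 257.06], [2.81, 150.46], [-146.56, 146.56]. Speed limits (degrees/s): [147.25, 147.25, 180, 180, 180, 180].

## Interface

Orientations are given as [roll, pitch, yaw] about the fixed x, y, z axes, in that order (R = Rz(yaw) Ry(pitch) Rx(roll)).
In Python, from workcell import * gives the robot as it stands.
- The arm moves only by the shell command python3 -m jog 'ROWS' [OPENING] [FORCE]. ROWS is text: rows parted by semicolons, each of 6 numbers parted by spaces: the shift along the tool's x, y, z in units of 0.5 m (1.0 is 0.5 m), then the turn, a rotation vector about the tool's x, y, z in units of pi/2 rad (1.0 is pi/2 rad). A call has 1 to 20 rows; each row is the pose to reach, as a shift and turn from the pose measured when the call began, along the tool's axes at that moment; what a row does not reach only later rows make up. A row lasts 1/12 s, in which the tool goes at most 41.7 mm and 7.16 degrees, less where a joint would pass 70% of its speed; a pose out of reach is approached as far as the arm can. A call with a number of a shift or a turn outside -1 to 1 is refused whole. A call with a gripper value outside its range is refused whole. OPENING is the opening, from -1 (shut) to 1 (fully open), set as the call begins (- or left out, the last holds). The fingers move at their own pace and stop on an object; FORCE is the grip in N (left out, the last holds). Time passes only in rows, so rows that repeat a pose let the fingers close. It gives the time, the measured TCP pose, the force and the opening at its end, in the units of the state.
- state(): the state, without advancing time (a new reading comes with each control period).
- grab_frame(name): name is "side" or "top"; returns the picture (420x560x3 uint8, red, green, blue); there is no depth.
- calibration(name): a dict with "mtx" (3x3 intrinsics, pixels), "rvec" (rotation vector, rad) and "tvec" (3), from world to camera coordinates, as OpenCV has them. Camera axes: x right, y down, z forward; pixel columns grow to the right and rows downward; lengths in mm; the calibration is good to about 2 mm. A picture is of the moment at which its call begins. calibration takes no time and is no camera call.
- job_done(): hands the job in, once; it reports no verdict.
Trained networks look in the newest picture that a camera, given by its name, has taken for a name from the list of things; names that differ only in an ending like _2 or _b are one class to them, and where a whole thing is asked for, a point or a joint stands for the part that bears it (a point fixed in the world has none). Each returns a list of dicts, best first, with "confidence" (0 to 1); they miss things now and then, are a little off and sometimes report something else, mostly with a low value. They report only what shows in the picture. A call takes as long as a camera call. They do not tell look-alikes from the thing itself.
- spot_in(query, camera): "rect" ([left, top, right, bottom] in pixels, round what is visible of it).
- tip_of(query, camera): "location" ([column, row] in pixels: a listed point, or the origin of a listed thing).
The state is a dict: "time_s": time; "qpos": joint angles; "qvel": joint speeds; "effort": joint torques, N m; "ee_pos": TCP position; "ee_rot": TCP orientation; "force": force on the tool from outside, world axes, zero at the start; "torque": the same for the moment, N m; "gripper_width": finger opening in mm.
Only numpy, scipy, OpenCV 4.12 (cv2) and the standard library are available. Lean on these libraries where they do the work, as an engineer would, in place of code of your own. Each camera call takes 0.05 s, during which the arm holds its last target. There are 200 camera calls.

## Task

Pick up the straightedge by its grip block and, with its flat front face, push the four loose steel discs together as one row against the fixture's sliding bar, then on with the bar until it is fully home on its stop and every disc lies flush on it. Lean on the row there with about 15 newtons for half a second, never letting the push on the bar pass 25 newtons. Then back off, leave the row as it is, and set the straightedge down on its foot on the bench off the plate; do not touch the discs or the bar with the gripper, and leave the bottle, the stepped block and the probe where they are.

Things in the scene. Friction and masses are not known exactly. Their poses are not given: they have to be found in the camera images.
- plate_top (a point): Fixed scanning fixture: dark steel plate, top 8 mm above the bench, 300 mm wide (x -150 to +150), y -135 to +150. Point on its top face; z up, +y is the pushing direction, x runs along the row. At its +y end the sliding bar and its stop rail lie between two guides (inner sides at x = -126 and +126 mm, y +45 to +150 mm, 20 mm high). The rest is bare.
- bar_face (a point): Sliding steel bar, 246 mm long, 16 mm thick, top 20.5 mm above the plate. Point: middle of its front (-y) face, 10 mm above the plate; axes as plate_top; moves with the bar. It slides to +y with about 4 N of drag, stays where left, and after 15 to 30 mm meets a clamped hard stop rail (home). The stop is set anew each time, and home is found by feel: the push rises sharply.
- straightedge_grip (a point): Loose aluminium L-section straightedge, 190 mm long (x): foot 36 mm wide (y -18 to +18), 6 mm thick; upright blade 28 mm high, its flat pushing face at y = +18 mm. Black grip block in its middle, 60 (x) by 16 mm (y), 6 to 72 mm above the underside. Point: on the block's axis, 50 mm above the underside; z up. 0.3 kg. Starts on the bench on the plate's -y side, face roughly toward the plate.
- coupon0_center (a point): One of four equal plain steel discs (test coupons), 34 mm in diameter, 20 mm high, about 0.14 kg, lying loose and flat on the plate side by side, each in its own lane along x, at different distances from the bar. This point is its centre, 10 mm above its underside. Flush against the bar it lies 17 mm before bar_face.
- coupon1_center (a point): One of four equal plain steel discs (test coupons), 34 mm in diameter, 20 mm high, about 0.14 kg, lying loose and flat on the plate side by side, each in its own lane along x, at different distances from the bar. This point is its centre, 10 mm above its underside. Flush against the bar it lies 17 mm before bar_face.
- coupon2_center (a point): One of four equal plain steel discs (test coupons), 34 mm in diameter, 20 mm high, about 0.14 kg, lying loose and flat on the plate side by side, each in its own lane along x, at different distances from the bar. This point is its centre, 10 mm above its underside. Flush against the bar it lies 17 mm before bar_face.
- coupon3_center (a point): One of four equal plain steel discs (test coupons), 34 mm in diameter, 20 mm high, about 0.14 kg, lying loose and flat on the plate side by side, each in its own lane along x, at different distances from the bar. This point is its centre, 10 mm above its underside. Flush against the bar it lies 17 mm before bar_face.
- gel_bottle: Bystander: closed white plastic bottle, 54 mm in diameter, 150 mm high, standing on the bench; origin under its centre. Leave alone.
- step_wedge: Bystander: steel block with four steps, 112 x 36 x 42 mm, on the bench; origin under its centre. Leave alone.
- probe: Bystander: small black probe, 36 x 22 x 34 mm, on the bench; origin under its centre. Leave alone.
Mind the look-alikes: they are no part of the job. Leave any red or yellow look-alike of the part that bears coupon2_center alone.

How it is judged (in metres and radians):
On the way, in this order (a step that is already met when the one before it is completed fails the run):
1. all four discs lie together on the straightedge's front face (within 3.5 mm) before the bar has been moved 10 mm (y of coupon0_center in the frame of straightedge_grip between 0.03 and 0.0385 m and y of coupon1_center in the frame of straightedge_grip between 0.03 and 0.0385 m and y of coupon2_center in the frame of straightedge_grip between 0.03 and 0.0385 m and y of coupon3_center in the frame of straightedge_grip between 0.03 and 0.0385 m and distance of bar_face from where it was at the start of the episode below 0.01 m), for 0.1 s.
2. the bar is home, pressed on its stop with at least 10 N for 0.3 s, every disc within 2.5 mm of flush on it, the row still on the straightedge's face (y of coupon0_center in the frame of bar_face between -0.0195 and -0.015 m and y of coupon1_center in the frame of bar_face between -0.0195 and -0.015 m and y of coupon2_center in the frame of bar_face between -0.0195 and -0.015 m and y of coupon3_center in the frame of bar_face between -0.0195 and -0.015 m and y of coupon0_center in the frame of straightedge_grip between 0.03 and 0.0385 m and y of coupon1_center in the frame of straightedge_grip between 0.03 and 0.0385 m and y of coupon2_center in the frame of straightedge_grip between 0.03 and 0.0385 m and y of coupon3_center in the frame of straightedge_grip between 0.03 and 0.0385 m and distance of bar_face from where it was at the start of the episode above 0.01 m and contact force between bar and anything else above 10 N), for 0.3 s.
At the end, for the whole second after the job is handed in: The bar is where it was pressed home (over 10 mm from its start), all four discs lie flat and flush against it (gap under 2.5 mm), and the straightedge stands on its foot on the bench, off the plate, released; everything at rest (y of coupon0_center in the frame of bar_face between -0.0195 and -0.015 m and y of coupon1_center in the frame of bar_face between -0.0195 and -0.015 m and y of coupon2_center in the frame of bar_face between -0.0195 and -0.015 m and y of coupon3_center in the frame of bar_face between -0.0195 and -0.015 m and angle between each of coupon0_center, coupon1_center, coupon2_center, coupon3_center, straightedge_grip's own z axis and vertical below 0.06 rad and distance of bar_face from where it was at the start of the episode above 0.01 m and height (world z) of straightedge_grip below 0.054 m and linear speed of each of straightedge, coupon0, coupon1, coupon2, coupon3 below 0.01 m/s); the robot touches nothing.
It fails at once if the push on the bar passes 25 N (contact force between bar and anything else above 25 N).
It fails at once if the gripper or arm touches a disc or the bar (contact force between any of the fingers, the arm and coupon0 above 0.5 N or contact force between any of the fingers, the arm and coupon1 above 0.5 N or contact force between any of the fingers, the arm and coupon2 above 0.5 N or contact force between any of the fingers, the arm and coupon3 above 0.5 N or contact force between any of the fingers, the arm and bar above 0.5 N).
It fails at once if the bottle, the stepped block or the probe is moved more than 15 mm (distance of any of gel_bottle, step_wedge, probe from where it was at the start of the episode above 0.015 m).
It also fails if it takes over 72 s, if anything falls off the work surface, if the arm or the gripper's body presses on something with over 40 N, if the wrist force passes 120 N, or if a joint passes its speed limit or range.

## Working session

There is one attempt and no reset: what is moved stays moved. The work goes in short steps, Python scripts to look and compute and a shell command to move; the robot and the scene stay as the last step left them, time stands still between calls to the robot, and variables do not carry over. Pictures are saved under pics/ and viewed, about 8 in all and at most 12, crops included, and the job is handed in when it is done.

```bash
mkdir -p pics; ls; cat > h.py <<'E'
import numpy as np, cv2
from workcell import *
def snap(cam,fn=None,crop=None,scale=1):
    im=grab_frame(cam)[:,:,::-1].copy()
    if crop: l,t,r,b=crop; im=im[t:b,l:r]
    if scale!=1: im=cv2.resize(im,None,fx=scale,fy=scale,interpolation=cv2.INTER_CUBIC)
    if fn: cv2.imwrite('pics/'+fn,im)
    return im
def cam(c):
    k=calibration(c); R=cv2.Rodrigues(np.array(k['rvec'],float))[0]
    return np.array(k['mtx'],float),R,np.array(k['tvec'],float).ravel()
def atz(c,px,z):
    K,R,t=cam(c); d=R.T@np.linalg.solve(K,[px[0],px[1],1.]); o=-R.T@t
    return o+d*(z-o[2])/d[2]
def proj(c,p):
    K,R,t=cam(c); q=K@(R@np.array(p,float)+t); return q[:2]/q[2]
E
python3 - <<'E'
from h import *
a=snap('top'); b=snap('side')
cv2.imwrite('pics/top.png',a);cv2.imwrite('pics/side.png',b)
for c in('top','side'):
    K,R,t=cam(c); print(c,'campos',(-R.T@t).round(0),K[0,0])
H={'plate_top':8,'bar_face':18,'straightedge_grip':50,'coupon0_center':18,'coupon1_center':18,'coupon2_center':18,'coupon3_center':18,'gel_bottle':0,'step_wedge':0,'probe':0}
for n,z in H.items():
  for c in('top','side'):
    for d in tip_of(n,c)[:6]: print(n,c,np.round(d['location'],1),round(d['confidence'],2),atz(c,d['location'],z).round(0)[:2])
print(state())
E
```

```text
pics
top campos [ 517. -110. 1087.] 384.45894591136744
side campos [361. 415. 691.] 389.4100684293385
plate_top side [275.7 304.8] 0.84 [560.  66.]
plate_top side [328.6 183.3] 0.53 [ 603. -313.]
bar_face top [173.4 246.4] 0.58 [574. 135.]
bar_face side [253.2 329.4] 0.67 [571. 135.]
straightedge_grip top [325.2 238.8] 0.65 [ 589. -281.]
straightedge_grip side [331.4 185. ] 0.97 [ 579. -266.]
coupon0_center top [181.9 273.2] 0.47 [501. 110.]
coupon0_center side [289.6 301.6] 0.6 [536.  52.]
coupon0_center side [292.6 331.5] 0.54 [504. 106.]
coupon0_center side [259.7 188.5] 0.51 [ 749. -206.]
coupon1_center top [205.6 262.7] 0.46 [529.  46.]
coupon1_center side [288.9 302.2] 0.86 [537.  54.]
coupon1_center side [253.4 282.5] 0.61 [622.  46.]
coupon2_center top [200.4 242.1] 0.66 [586.  61.]
coupon2_center top [179.9 169.4] 0.53 [792. 122.]
coupon2_center top [273.6 235.8] 0.49 [ 601. -142.]
coupon2_center top [207.7 170.6] 0.41 [788.  43.]
coupon2_center side [168.8 283.1] 0.71 [776. 125.]
coupon2_center side [184.7 257.9] 0.6 [786.  58.]
coupon2_center side [268.5 295.1] 0.52 [580. 
[... 483 characters left out ...]
49.]
probe side [268.4 293.9] 0.16 [588.  46.]
{'time_s': 1.1, 'qpos': array([-7.09323232e+01,  1.83123137e+01,  8.96391454e+01, -2.39554958e-03,
        7.20422990e+01, -1.14494208e+00]), 'qvel': array([-0.09181984,  0.05313027,  0.10782776, -0.03999034, -0.05503454,
        0.09317754]), 'effort': array([-7.01803547e-04, -4.12365818e+01, -2.32230306e+01,  7.26647582e-02,
        3.78795038e-02,  1.01033113e-06]), 'ee_pos': array([ 198.67103147, -539.61224282,  235.97078916]), 'ee_rot': array([1.79993805e+02, 2.40319828e-03, 2.02133572e+01]), 'force': array([ 0.06588422, -0.45357058, -0.18121691]), 'torque': array([-0.02208691,  0.02110489, -0.03421372]), 'gripper_width': 91.76226106698591}
```

```bash
python3 -c "
import cv2,numpy as np
a=cv2.imread('pics/top.png');b=cv2.imread('pics/side.png')
print(a.shape)"
```

```text
(420, 560, 3)
```

View pics/top.png

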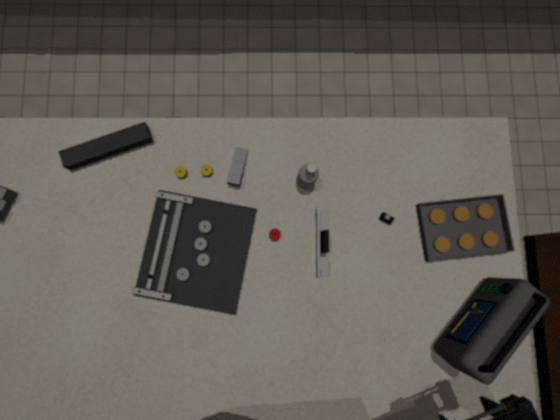

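View pics/side.png

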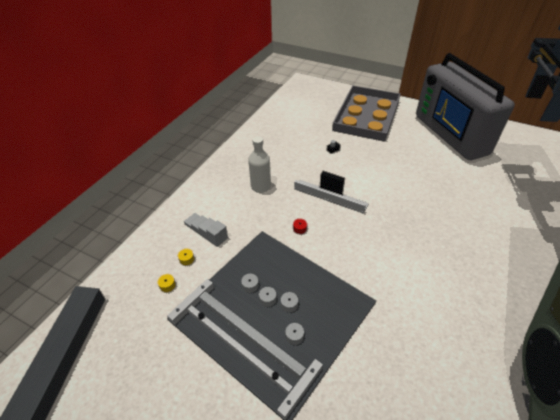

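The top view shows the plate's corners near (159,192), (256,208), (236,313) and (135,297), with the bar at its left end. The grey discs are at (205,226), (200,243), (203,260) and (183,274). The straightedge is at (322,241). Look-alikes are red at (274,235), between the straightedge and the plate, and yellow at (180,172) and (207,171). The orange discs in the tray at right also count. I'll take the four plain grey discs on the plate and check them in a close crop.

```bash
python3 - <<'E'
from h import *
a=cv2.imread('pics/top.png');b=cv2.imread('pics/side.png')
A=cv2.resize(a[180:325,125:345],None,fx=3.6,fy=3.6,interpolation=cv2.INTER_CUBIC)
cv2.imwrite('pics/c1.png',cv2.convertScaleAbs(A,alpha=1.5))
B=cv2.resize(b[165:415,160:385],None,fx=2.4,fy=2.4,interpolation=cv2.INTER_CUBIC)
cv2.imwrite('pics/c2.png',B)
print(A.shape,B.shape)
E
```

```text
(522, 792, 3) (600, 540, 3)
```

View pics/c1.png

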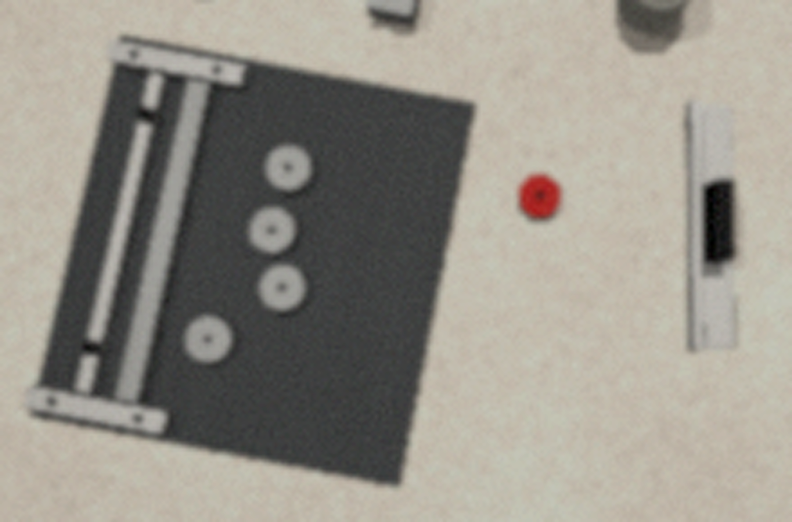

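View pics/c2.png

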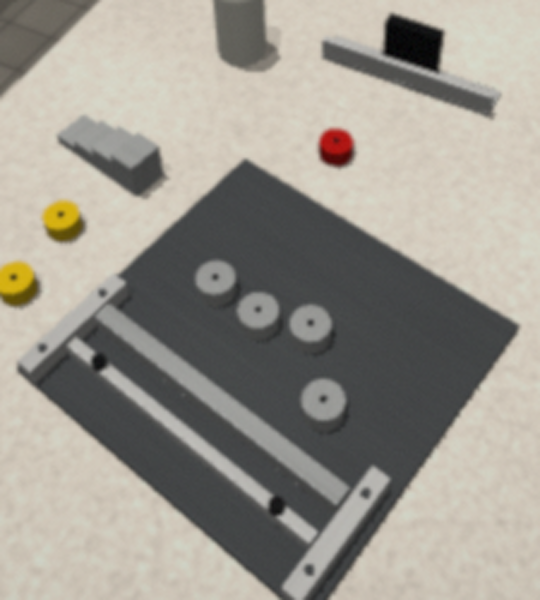

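Crop 1 shows four plain grey discs on the plate, at crop pixels (287,168), (271,230), (282,288) and (207,339). The bar's front edge runs from (209,84) to (141,402), and the straightedge is at (710,225) with its face to the left. The red disc lies off the plate and has to be carried over. Crop 2 confirms that layout from the side.

```bash
cat > m.py <<'E'
from h import *
T=lambda p:(125+(p[0]+.5)/3.6-.5,180+(p[1]+.5)/3.6-.5)
S=lambda p:(160+(p[0]+.5)/2.4-.5,165+(p[1]+.5)/2.4-.5)
def show(n,t,s,z):
    a=atz('top',T(t),z)[:2] if t else None; b=atz('side',S(s),z)[:2] if s else None
    print(n,None if a is None else a.round(1),None if b is None else b.round(1)); return a,b
c1=show('plate -y corner +x?',(474,103),(245,160),8)
c2=show('plate -y corner other',(400,485),(518,327),8)
for i in(0,1): d=c1[i]-c2[i]; print('width',np.hypot(*d).round(1),'angle',np.degrees(np.arctan2(d[1],d[0])).round(2))
b1=show('bar end1',(209,84),(113,305),28.5); b2=show('bar end2',(141,402),(350,487),28.5)
for i in(0,1): d=b1[i]-b2[i]; print('bar',np.hypot(*d).round(1),np.degrees(np.arctan2(d[1],d[0])).round(2))
for n,t,s in(('d0',(287,168),(214,277)),('d1',(271,230),(258,310)),('d2',(282,288),(310,323)),('d3',(207,339),(322,399))): show(n,t,s,28)
e1=show('se +x',(687,103),(326,40),28);e2=show('se -x',(690,350),(498,96),28)
for i in(0,1): d=e1[i]-e2[i]; print('se',np.hypot(*d).round(1),np.degrees(np.arctan2(d[1],d[0])).round(2))
show('block top',(719,219),None,72)
show('block top front +x',(706,181),(390,15),72);show('block top front -x',(706,260),(442,30),72)
show('red',(540,194),(336,138),20)
for n in('bottle','x'): pass
E
python3 m.py
```

```text
plate -y corner +x? [680.7 -94.2] [678.2 -89.9]
plate -y corner other [388.4 -36.6] [387.3 -31. ]
width 297.9 angle -11.15
width 296.8 angle -11.43
bar end1 [693.8 109.4] [689.2 111.8]
bar end2 [453.9 154.8] [453.2 159.9]
bar 244.2 -10.71
bar 240.9 -11.54
d0 [628.3  48.8] [628.9  50.6]
d1 [581.1  60.3] [580.5  62. ]
d2 [537.2  51.4] [537.2  53.8]
d3 [499.7 107. ] [500.  108.6]
se +x [ 676.4 -259.7] [ 673.9 -261.2]
se -x [ 487.2 -256.9] [ 484.  -261.8]
se 189.2 -0.85
se 189.8 0.16
block top [ 583.3 -274.8] None
block top front +x [ 611.4 -266. ] [ 611.2 -279.8]
block top front -x [ 553.4 -264.4] [ 555.5 -281.4]
red [ 607.3 -145. ] [ 607.3 -145.1]
```

```bash
cat > d.py <<'E'
import sys; from h import *; from scipy.spatial.transform import Rotation as Ro
s=state(); R=Ro.from_euler('xyz',s['ee_rot'],degrees=True)
x,y,z,yaw=map(float,sys.argv[1:5])
G=Ro.from_euler('xyz',[180,0,yaw],degrees=True)
print(np.round(R.inv().apply(np.array([x,y,z])-s['ee_pos'])/500,4),np.round((R.inv()*G).as_rotvec()/(np.pi/2),4))
E
python3 d.py 580 -278 150 -0.3
python3 -m jog '.3 -.08 .06 0 0 .08;.6 -.15 .12 0 0 .16;.896 -.228 .172 0 0 .228;.896 -.228 .172 0 0 .228;.896 -.228 .172 0 0 .228;.896 -.228 .172 0 0 .228;.896 -.228 .172 0 0 .228;.896 -.228 .172 0 0 .228;.896 -.228 .172 0 0 .228;.896 -.228 .172 0 0 .228;.896 -.228 .172 0 0 .228;.896 -.228 .172 0 0 .228;.896 -.228 .172 0 0 .228;.896 -.228 .172 0 0 .228;.896 -.228 .172 0 0 .228' 1
python3 d.py 580 -278 56 -0.3
python3 - <<'E'
from h import *
snap('side','s2.png',(240,120,400,240),4)
E
```

```text
[ 0.8965 -0.2275  0.1719] [1.000e-04 0.000e+00 2.279e-01]
time_s: 2.35
ee_pos: [579.1, -278.3, 150.0]
ee_rot: [180.0, 0.0, -0.3]
force: [-0.9, -0.5, -0.5]
gripper_width: 91.0
[ 0.0019 -0.0006  0.188 ] [ 0.0003  0.0004 -0.0001]
```

View pics/s2.png

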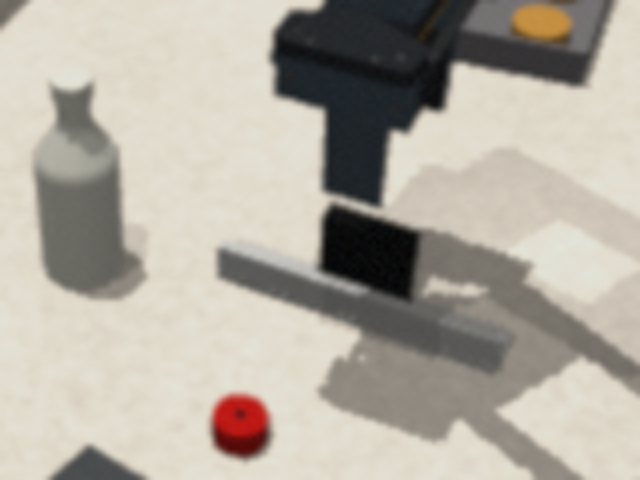

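The crop shows the open gripper above the black block, which is near (370,255). The red disc at (240,425) and the bottle at (78,210) are clear of it. I'll go down and grip.

```bash
python3 -m jog '0 0 .06 0 0 0;0 0 .12 0 0 0;.002 0 .16 0 0 0;.002 0 .175 0 0 0;.002 0 .188 0 0 0;.002 0 .188 0 0 0;.002 0 .188 0 0 0' 1
python3 -m jog '0 0 0 0 0 0;0 0 0 0 0 0;0 0 0 0 0 0;0 0 0 0 0 0;0 0 0 0 0 0;0 0 0 0 0 0;0 0 0 0 0 0;0 0 0 0 0 0;0 0 0 0 0 0;0 0 0 0 0 0;0 0 0 0 0 0;0 0 0 0 0 0' -1 40
python3 d.py 581 -278 106 -0.3
```

```text
time_s: 2.98
ee_pos: [580.2, -279.5, 57.5]
ee_rot: [179.9, -0.1, -0.4]
force: [0.3, -0.1, 0.1]
gripper_width: 91.5
time_s: 3.98
ee_pos: [580.1, -279.1, 57.5]
ee_rot: [180.0, -0.1, -0.4]
force: [-0.4, 2.5, 1.5]
gripper_width: 15.5
[ 0.0018 -0.0021 -0.0971] [ 0.0003 -0.0008 -0.0014]
```

```bash
python3 -m jog '0 0 -.02 0 0 0;0 0 -.05 0 0 0;0 0 -.08 0 0 0;0 0 -.105 0 0 0;0 0 -.11 0 0 0;0 0 -.11 0 0 0'
python3 d.py 546.3 -12.5 112 -11.2
```

```text
time_s: 4.48
ee_pos: [580.4, -279.4, 113.5]
ee_rot: [179.9, -0.2, -0.4]
force: [-0.3, 0.9, -2.9]
gripper_width: 15.5
[-0.0723 -0.5332  0.002 ] [ 0.0008 -0.002   0.1197]
```

```bash
python3 -m jog '-.004 -.03 0 0 0 .007;-.012 -.09 0 0 0 .02;-.02 -.15 0 0 0 .034;-.028 -.21 0 0 0 .047;-.036 -.27 0 0 0 .06;-.044 -.33 0 0 0 .074;-.053 -.39 0 0 0 .088;-.06 -.45 0 0 0 .1;-.067 -.5 0 0 0 .112;-.071 -.523 .001 0 0 .118;-.072 -.533 .002 0 0 .12;-.072 -.533 .002 0 -.002 .12;-.072 -.533 .002 0 -.002 .12'
python3 d.py 546.3 -12.5 68 -11.2
```

```text
time_s: 5.57
ee_pos: [546.4, -13.1, 111.5]
ee_rot: [179.9, 0.0, -11.2]
force: [0.3, -1.3, -4.0]
gripper_width: 15.4
[-0.0004 -0.0013  0.087 ] [0.0012 0.0004 0.    ]
```

```bash
python3 -m jog '0 0 .02 0 0 0;0 0 .045 0 0 0;0 0 .065 0 0 0;0 0 .08 0 0 0;0 -.001 .085 0 0 0;0 -.001 .085 0 0 0;0 -.001 .085 0 0 0'
python3 - <<'E'
from h import *
a=snap('top',None,(120,180,280,325),4); b=snap('side','s3.png',(160,165,385,415),2.4)
cv2.imwrite('pics/t3.png',cv2.convertScaleAbs(a,alpha=1.5))
s=state();print(s['ee_pos'],s['force'],s['time_s'])
E
```

```text
time_s: 6.15
ee_pos: [546.7, -12.8, 69.0]
ee_rot: [179.9, 0.0, -11.2]
force: [0.4, -0.1, -3.5]
gripper_width: 15.9
[546.95607855 -12.70190718  69.50989772] [-0.30178772  0.05086699 -2.18679116] 6.25
```

View pics/s3.png

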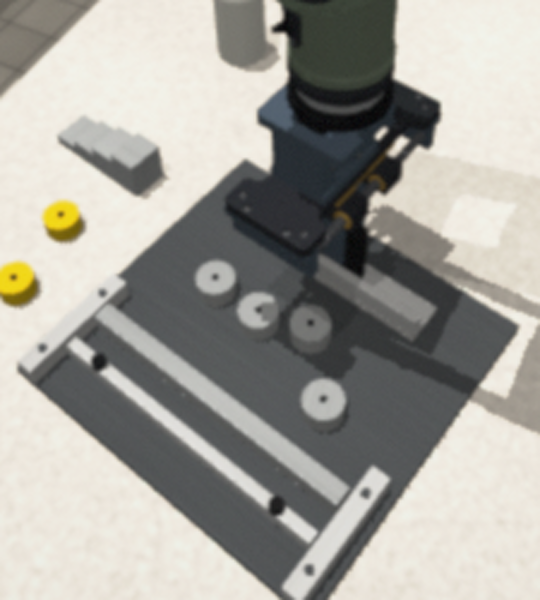

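View pics/t3.png

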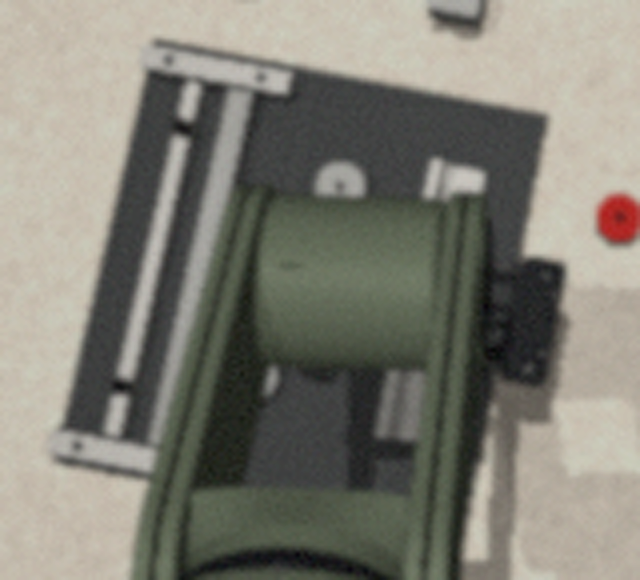

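The straightedge hangs just above the plate, clear of the discs and roughly parallel to the bar in both views: blade top edge (429,175) to (380,425) in the top crop, about 12°. Next I'll sweep the discs up slowly.

```bash
cat > st.py <<'E'
from h import *
s=state(); p=np.array(s['ee_pos']); a=np.radians(-11.2); u=np.array([-np.sin(a),np.cos(a),0]); v=np.array([np.cos(a),np.sin(a),0])
r=p-[559.9,69.4,0]
print('t',round(s['time_s'],2),'grip plate xy',(r@v).round(2),(r@u).round(2),'face',(r@u+18).round(2),'z',p[2].round(2),'rot',np.round(s['ee_rot'],2),'Fpush',round(-np.dot(s['force'],u),2),'Flat',round(np.dot(s['force'],v),2),'Fz',round(s['force'][2],2),'Tz',np.round(s['torque'],2))
E
python3 -m jog '0 -.005 .002 0 0 0;0 -.015 .004 0 0 0;0 -.025 .004 0 0 0;0 -.035 .004 0 0 0;0 -.045 .004 0 0 0;0 -.05 .004 0 0 0;0 -.055 .004 0 0 0;0 -.06 .004 0 0 0;0 -.065 .004 0 0 0;0 -.07 .004 0 0 0;0 -.075 .004 0 0 0;0 -.08 .004 0 0 0;0 -.085 .004 0 0 0;0 -.09 .004 0 0 0;0 -.095 .004 0 0 0;0 -.1 .004 0 0 0;0 -.105 .004 0 0 0;0 -.11 .004 0 0 0;0 -.115 .004 0 0 0;0 -.12 .004 0 0 0'; python3 st.py
```

```text
time_s: 7.92
ee_pos: [558.7, 46.3, 67.5]
ee_rot: [179.9, -0.0, -11.2]
force: [-0.3, -4.9, -0.8]
gripper_width: 15.7
t 7.92 grip plate xy 3.29 -22.9 face -4.9 z 67.48 rot [ 1.7989e+02 -4.0000e-02 -1.1190e+01] Fpush 4.87 Flat 0.68 Fz -0.75 Tz [-0.68  0.14 -0.08]
```

```bash

python3 -m jog '0 0 -.003 0 0 0;0 0 -.004 0 0 0;0 0 -.004 0 0 0;0 0 -.004 0 0 0'; python3 st.py
python3 -m jog '0 -.003 0 0 0 0;0 -.006 0 0 0 0;0 -.009 0 0 0 0;0 -.012 0 0 0 0;0 -.015 0 0 0 0;0 -.018 0 0 0 0;0 -.021 0 0 0 0;0 -.024 0 0 0 0;0 -.027 0 0 0 0;0 -.03 0 0 0 0;0 -.033 0 0 0 0;0 -.036 0 0 0 0;0 -.039 0 0 0 0;0 -.042 0 0 0 0;0 -.045 0 0 0 0'; python3 st.py
python3 - <<'E'
from h import *
snap('side','s4.png',(160,165,385,415),2.4)
E
```

```text
time_s: 8.25
ee_pos: [558.8, 46.8, 69.5]
ee_rot: [179.9, -0.1, -11.2]
force: [-0.1, 0.3, -2.5]
gripper_width: 15.7
t 8.25 grip plate xy 3.36 -22.41 face -4.41 z 69.48 rot [ 1.7994e+02 -6.0000e-02 -1.1210e+01] Fpush -0.29 Flat -0.13 Fz -2.46 Tz [0.04 0.03 0.03]
time_s: 9.5
ee_pos: [563.2, 68.9, 69.5]
ee_rot: [179.9, -0.1, -11.2]
force: [-1.2, -4.7, -0.4]
gripper_width: 16.0
t 9.5 grip plate xy 3.36 0.16 face 18.16 z 69.5 rot [ 1.7994e+02 -6.0000e-02 -1.1200e+01] Fpush 4.83 Flat -0.28 Fz -0.41 Tz [-0.84  0.23 -0.06]
```

View pics/s4.png

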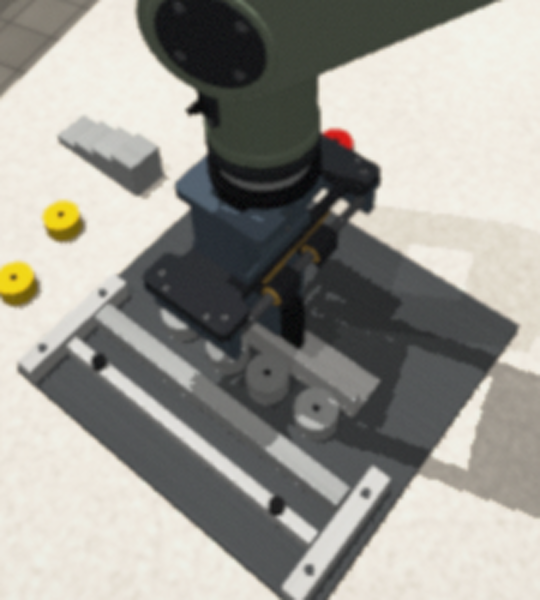

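The picture shows the row gathered in front of the blade, with two discs visible at (267,378) and (316,410) and the bar still untouched. I'll go on slowly until I feel the bar.

```bash
cat > chk.py <<'E'
import sys; from h import *
s=state(); a=np.radians(11.2); u=np.array([np.sin(a),np.cos(a),0])
f=-np.dot(s['force'],u); p=(np.array(s['ee_pos'])-[559.9,69.4,0])@u+18
print('face %.2f F %.2f z %.2f Tz %.2f yaw %.2f'%(p,f,s['ee_pos'][2],s['torque'][2],s['ee_rot'][2])); sys.exit(f>float(sys.argv[1]))
E
python3 -m jog '0 -.002 0 0 0 0;0 -.004 0 0 0 0;0 -.006 0 0 0 0;0 -.008 0 0 0 0;0 -.01 0 0 0 0;0 -.012 0 0 0 0;0 -.014 0 0 0 0;0 -.016 0 0 0 0' >/dev/null; python3 chk.py 10 && 
python3 -m jog '0 -.001 0 0 0 0;0 -.002 0 0 0 0;0 -.003 0 0 0 0;0 -.004 0 0 0 0' >/dev/null; python3 chk.py 10 && 
python3 -m jog '0 -.001 0 0 0 0;0 -.002 0 0 0 0;0 -.003 0 0 0 0;0 -.004 0 0 0 0' >/dev/null; python3 chk.py 10 && 
python3 -m jog '0 -.001 0 0 0 0;0 -.002 0 0 0 0;0 -.003 0 0 0 0;0 -.004 0 0 0 0' >/dev/null; python3 chk.py 10 && 
python3 -m jog '0 -.001 0 0 0 0;0 -.002 0 0 0 0;0 -.003 0 0 0 0;0 -.004 0 0 0 0' >/dev/null; python3 chk.py 10; python3 st.py
```

```text
face 26.58 F 3.92 z 69.46 Tz -0.05 yaw -11.21
face 26.58 F 3.92 z 69.46 Tz -0.05 yaw -11.21
face 26.58 F 3.92 z 69.46 Tz -0.05 yaw -11.21
face 26.58 F 3.92 z 69.46 Tz -0.05 yaw -11.21
face 26.58 F 3.92 z 69.46 Tz -0.05 yaw -11.21
t 10.22 grip plate xy 3.35 8.58 face 26.58 z 69.46 rot [ 1.7996e+02 -6.0000e-02 -1.1210e+01] Fpush 3.92 Flat -0.2 Fz -1.64 Tz [-0.82  0.21 -0.05]False
False
False
False
False
```

```bash
sed -i 's/sys.exit(f>float(sys.argv\[1\]))/sys.exit(int(f>float(sys.argv[1])))/' chk.py
python3 chk.py 10 && 
python3 -m jog '0 -.001 0 0 0 0;0 -.002 0 0 0 0;0 -.003 0 0 0 0;0 -.004 0 0 0 0' >/dev/null; python3 chk.py 10 && 
python3 -m jog '0 -.001 0 0 0 0;0 -.002 0 0 0 0;0 -.003 0 0 0 0;0 -.004 0 0 0 0' >/dev/null; python3 chk.py 10 && 
python3 -m jog '0 -.001 0 0 0 0;0 -.002 0 0 0 0;0 -.003 0 0 0 0;0 -.004 0 0 0 0' >/dev/null; python3 chk.py 10 && 
python3 -m jog '0 -.001 0 0 0 0;0 -.002 0 0 0 0;0 -.003 0 0 0 0;0 -.004 0 0 0 0' >/dev/null; python3 chk.py 10; python3 st.py
```

```text
face 26.58 F 3.92 z 69.46 Tz -0.05 yaw -11.21
face 28.59 F 4.09 z 69.46 Tz 0.01 yaw -11.20
face 30.63 F 4.07 z 69.49 Tz 0.01 yaw -11.21
face 32.70 F 3.55 z 69.45 Tz -0.01 yaw -11.20
face 33.74 F 7.90 z 69.50 Tz -0.33 yaw -11.20
t 11.55 grip plate xy 3.28 15.74 face 33.74 z 69.5 rot [ 1.7985e+02 -4.0000e-02 -1.1200e+01] Fpush 7.9 Flat 0.35 Fz -0.19 Tz [-1.82  0.26 -0.33]
```

```bash
python3 chk.py 14 && 
python3 -m jog '0 -.001 0 0 0 0;0 -.002 0 0 0 0;0 -.003 0 0 0 0;0 -.004 0 0 0 0' >/dev/null; python3 chk.py 14 && 
python3 -m jog '0 -.001 0 0 0 0;0 -.002 0 0 0 0;0 -.003 0 0 0 0;0 -.004 0 0 0 0' >/dev/null; python3 chk.py 14 && 
python3 -m jog '0 -.001 0 0 0 0;0 -.002 0 0 0 0;0 -.003 0 0 0 0;0 -.004 0 0 0 0' >/dev/null; python3 chk.py 14 && 
python3 -m jog '0 -.001 0 0 0 0;0 -.002 0 0 0 0;0 -.003 0 0 0 0;0 -.004 0 0 0 0' >/dev/null; python3 chk.py 14; python3 st.py
```

```text
face 33.74 F 7.90 z 69.50 Tz -0.33 yaw -11.20
face 34.37 F 8.21 z 69.56 Tz -0.34 yaw -11.21
face 35.05 F 9.23 z 69.59 Tz -0.40 yaw -11.22
face 35.72 F 9.56 z 69.66 Tz -0.35 yaw -11.22
face 36.36 F 9.67 z 69.73 Tz -0.33 yaw -11.23
t 12.88 grip plate xy 3.2 18.36 face 36.36 z 69.73 rot [ 1.7929e+02  2.0000e-02 -1.1230e+01] Fpush 9.67 Flat 0.16 Fz 0.35 Tz [-1.81  0.19 -0.33]
```

```bash
python3 d.py 0 0 0 -11.2
python3 -m jog '0 -.001 0 .004 0 0;0 -.002 0 .008 0 0;0 -.003 0.001 .012 0 0;0 -.004 0.001 .012 0 0;0 -.005 0.001 .012 0 0;0 -.006 0.001 .012 0 0;0 -.007 0.001 .012 0 0;0 -.008 .001 .012 0 0;0 -.009 .001 .012 0 0;0 -.01 .001 .012 0 0' >/dev/null; python3 st.py
```

```text
[-1.0776  0.3893  0.1447] [ 0.0079  0.0003 -0.0004]
t 13.72 grip plate xy 3.16 21.72 face 39.72 z 69.34 rot [-1.7979e+02  4.0000e-02 -1.1240e+01] Fpush 10.04 Flat -0.02 Fz 1.37 Tz [-2.05  0.23 -0.36]
```

```bash

python3 -m jog '0 -.002 0 0 0 0;0 -.003 0 0 0 0;0 -.004 0 0 0 0;0 -.005 0 0 0 0;0 -.006 0 0 0 0;0 -.007 0 0 0 0;0 -.008 0 0 0 0;0 -.009 0 0 0 0;0 -.01 0 0 0 0;0 -.011 0 0 0 0;0 -.012 0 0 0 0' >/dev/null; python3 st.py
```

```text
t 14.63 grip plate xy 3.09 26.26 face 44.26 z 69.45 rot [-1.7994e+02  6.0000e-02 -1.1250e+01] Fpush 8.87 Flat -0.8 Fz 0.64 Tz [-1.9   0.21 -0.34]
```

```bash
python3 chk.py 12 && 
python3 -m jog '0 -.002 0 0 0 0;0 -.0025 0 0.001 0 0;0 -.003 0 0.001 0 0;0 -.0035 0 0.001 0 0;0 -.004 0 0.001 0 0;0 -.0045 0 0.001 0 0;0 -.005 0 0.001 0 0' >/dev/null; python3 chk.py 12 && 
python3 -m jog '0 -.002 0 0 0 0;0 -.0025 0 0.001 0 0;0 -.003 0 0.001 0 0;0 -.0035 0 0.001 0 0;0 -.004 0 0.001 0 0;0 -.0045 0 0.001 0 0;0 -.005 0 0.001 0 0' >/dev/null; python3 chk.py 12 && 
python3 -m jog '0 -.002 0 0 0 0;0 -.0025 0 0.001 0 0;0 -.003 0 0.001 0 0;0 -.0035 0 0.001 0 0;0 -.004 0 0.001 0 0;0 -.0045 0 0.001 0 0;0 -.005 0 0.001 0 0' >/dev/null; python3 chk.py 12 && 
python3 -m jog '0 -.002 0 0 0 0;0 -.0025 0 0.001 0 0;0 -.003 0 0.001 0 0;0 -.0035 0 0.001 0 0;0 -.004 0 0.001 0 0;0 -.0045 0 0.001 0 0;0 -.005 0 0.001 0 0' >/dev/null; python3 chk.py 12; python3 st.py
```

```text
face 44.26 F 8.87 z 69.45 Tz -0.34 yaw -11.25
face 45.33 F 9.65 z 69.41 Tz -0.36 yaw -11.27
face 46.41 F 8.87 z 69.45 Tz -0.34 yaw -11.28
face 47.48 F 8.30 z 69.47 Tz -0.27 yaw -11.28
face 48.54 F 8.66 z 69.50 Tz -0.37 yaw -11.30
t 16.97 grip plate xy 2.95 30.54 face 48.54 z 69.5 rot [ 1.7985e+02  1.4000e-01 -1.1300e+01] Fpush 8.66 Flat 0.3 Fz -0.56 Tz [-1.81  0.11 -0.37]
```

```bash
python3 chk.py 12 && 
python3 -m jog '0 -.002 0 0 0 0;0 -.0025 0 0.002 0 0;0 -.003 0 0.002 0 0;0 -.0035 0 0.002 0 0;0 -.004 0 0.002 0 0;0 -.0045 0 0.002 0 0;0 -.005 0 0.002 0 0' >/dev/null; python3 chk.py 12 && 
python3 -m jog '0 -.002 0 0 0 0;0 -.0025 0 0.001 0 0;0 -.003 0 0.001 0 0;0 -.0035 0 0.001 0 0;0 -.004 0 0.001 0 0;0 -.0045 0 0.001 0 0;0 -.005 0 0.001 0 0' >/dev/null; python3 chk.py 12 && 
python3 -m jog '0 -.002 0 0 0 0;0 -.0025 0 0.002 0 0;0 -.003 0 0.002 0 0;0 -.0035 0 0.002 0 0;0 -.004 0 0.002 0 0;0 -.0045 0 0.002 0 0;0 -.005 0 0.002 0 0' >/dev/null; python3 chk.py 12 && 
python3 -m jog '0 -.002 0 0 0 0;0 -.0025 0 0.001 0 0;0 -.003 0 0.001 0 0;0 -.0035 0 0.001 0 0;0 -.004 0 0.001 0 0;0 -.0045 0 0.001 0 0;0 -.005 0 0.001 0 0' >/dev/null; python3 chk.py 12 &&
python3 -m jog '0 -.002 0 0 0 0;0 -.0025 0 0.002 0 0;0 -.003 0 0.002 0 0;0 -.0035 0 0.002 0 0;0 -.004 0 0.002 0 0;0 -.0045 0 0.002 0 0;0 -.005 0 0.002 0 0' >/dev/null; python3 chk.py 12 && 
python3 -m jog '0 -.002 0 0 0 0;0 -.0025 0 0.001 0 0;0 -.003 0 0.001 0 0;0 -.0035 0 0.001 0 0;0 -.004 0 0.001 0 0;0 -.0045 0 0.001 0 0;0 -.005 0 0.001 0 0' >/dev/null; python3 chk.py 12; python3 st.py
```

```text
face 48.54 F 8.66 z 69.50 Tz -0.37 yaw -11.30
face 49.62 F 9.47 z 69.48 Tz -0.30 yaw -11.31
face 50.67 F 9.00 z 69.53 Tz -0.27 yaw -11.31
face 51.73 F 8.11 z 69.49 Tz -0.28 yaw -11.32
face 52.77 F 8.95 z 69.52 Tz -0.27 yaw -11.32
face 53.82 F 9.08 z 69.54 Tz -0.28 yaw -11.33
face 54.85 F 9.37 z 69.54 Tz -0.28 yaw -11.33
t 20.47 grip plate xy 2.6 36.85 face 54.85 z 69.54 rot [179.78   0.26 -11.33] Fpush 9.37 Flat 0.55 Fz 0.38 Tz [-1.78  0.13 -0.28]
```

```bash
python3 d.py 0 0 0 -11.2; python3 chk.py 12 && 
python3 -m jog '0 -.002 0 0.001 0.001 0;0 -.0025 0 0.003 0.002 -.001;0 -.003 0 0.003 0.003 -.001;0 -.0035 0 0.003 0.003 -.001;0 -.004 0 0.003 0.003 -.001;0 -.0045 0 0.003 0.003 -.001;0 -.005 0 0.003 0.003 -.001' >/dev/null; python3 chk.py 12 && 
python3 -m jog '0 -.002 0 0 0 0;0 -.0025 0 0.001 0 0;0 -.003 0 0.001 0 0;0 -.0035 0 0.001 0 0;0 -.004 0 0.001 0 0;0 -.0045 0 0.001 0 0;0 -.005 0 0.001 0 0' >/dev/null; python3 chk.py 12 && 
python3 -m jog '0 -.002 0 0 0 0;0 -.0025 0 0.002 0 0;0 -.003 0 0.002 0 0;0 -.0035 0 0.002 0 0;0 -.004 0 0.002 0 0;0 -.0045 0 0.002 0 0;0 -.005 0 0.002 0 0' >/dev/null; python3 chk.py 12 && 
python3 -m jog '0 -.002 0 0 0 0;0 -.0025 0 0.001 0 0;0 -.003 0 0.001 0 0;0 -.0035 0 0.001 0 0;0 -.004 0 0.001 0 0;0 -.0045 0 0.001 0 0;0 -.005 0 0.001 0 0' >/dev/null; python3 chk.py 12 &&
python3 -m jog '0 -.002 0 0 0 0;0 -.0025 0 0.002 0 0;0 -.003 0 0.002 0 0;0 -.0035 0 0.002 0 0;0 -.004 0 0.002 0 0;0 -.0045 0 0.002 0 0;0 -.005 0 0.002 0 0' >/dev/null; python3 chk.py 12 && 
python3 -m jog '0 -.002 0 0 0 0;0 -.0025 0 0.001 0 0;0 -.003 0 0.001 0 0;0 -.0035 0 0.001 0 0;0 -.004 0 0.001 0 0;0 -.0045 0 0.001 0 0;0 -.005 0 0.001 0 0' >/dev/null; python3 chk.py 12; python3 st.py
```

```text
[-1.0751  0.4292  0.1456] [ 0.0024  0.0029 -0.0014]
face 54.85 F 9.37 z 69.54 Tz -0.28 yaw -11.33
face 55.02 F 11.86 z 69.37 Tz -0.46 yaw -11.23
face 55.17 F 13.17 z 69.40 Tz -0.45 yaw -11.22
face 55.17 F 13.17 z 69.40 Tz -0.45 yaw -11.22
face 55.17 F 13.17 z 69.40 Tz -0.45 yaw -11.22
face 55.17 F 13.17 z 69.40 Tz -0.45 yaw -11.22
face 55.17 F 13.17 z 69.40 Tz -0.45 yaw -11.22
t 21.63 grip plate xy 2.41 37.17 face 55.17 z 69.4 rot [ 1.7965e+02  8.0000e-02 -1.1220e+01] Fpush 13.17 Flat 0.26 Fz 1.32 Tz [-2.58  0.19 -0.45]
```

Home found: the force rises from 9 to 13 N with almost no travel, at a face reading of about 55, after about 21 mm of bar travel. Now I'll lean on the row.

```bash

python3 -m jog '0 -.003 0 .001 0 0;0 -.004 0 .003 0 0;0 -.005 0 .004 0 0;0 -.0055 0 .004 0 0;0 -.006 0 .004 0 0;0 -.006 0 .004 0 0;0 -.006 0 .004 0 0' ; python3 chk.py 17 &&
python3 -m jog '0 -.003 0 .001 0 0;0 -.005 0 .002 0 0;0 -.006 0 .002 0 0;0 -.0065 0 .002 0 0;0 -.0065 0 .002 0 0;0 -.0065 0 .002 0 0;0 -.0065 0 .002 0 0;0 -.0065 0 .002 0 0;0 -.0065 0 .002 0 0;0 -.0065 0 .002 0 0;0 -.0065 0 .002 0 0;0 -.0065 0 .002 0 0;0 -.0065 0 .002 0 0'; python3 st.py
python3 - <<'E'
from h import *
snap('side','s5.png',(160,245,340,395),3.5)
E
```

```text
time_s: 22.22
ee_pos: [569.4, 105.4, 69.4]
ee_rot: [179.7, 0.1, -11.2]
force: [-1.1, -13.5, 1.0]
gripper_width: 15.7
face 55.17 F 13.49 z 69.38 Tz -0.48 yaw -11.21
time_s: 23.3
ee_pos: [569.5, 105.5, 69.5]
ee_rot: [179.6, 0.1, -11.2]
force: [-1.4, -13.9, 0.9]
gripper_width: 16.1
t 23.3 grip plate xy 2.43 37.25 face 55.25 z 69.47 rot [ 1.7957e+02  1.4000e-01 -1.1200e+01] Fpush 13.86 Flat 1.32 Fz 0.89 Tz [-2.94  0.24 -0.54]
```

View pics/s5.png

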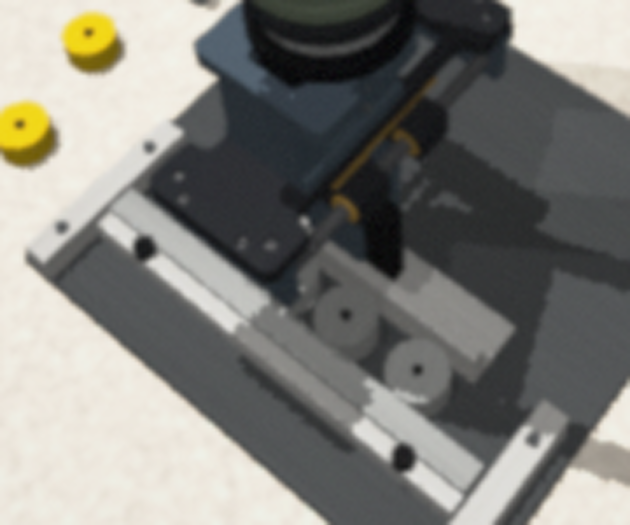

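The picture shows the bar lying along the rail, with two discs visible between the blade and the bar at (345,315) and (418,370). The moment says the load sits on the +x discs, so I'll square the blade by turning it slightly under light load.

```bash

python3 -m jog '0 -.003 0 .001 .001 .002;0 -.005 0 .003 .001 .003;0 -.006 0 .004 .001 .004;0 -.0065 0 .004 .001 .005;0 -.0065 0 .004 .001 .006;0 -.0065 0 .004 .001 .006;0 -.0065 0 .004 .001 .006' >/dev/null; python3 st.py;  python3 chk.py 17 &&
python3 -m jog '0 -.003 0 .001 0 .002;0 -.005 0 .003 0 .003;0 -.006 0 .003 0 .004;0 -.0065 0 .003 0 .005;0 -.0065 0 .003 0 .006;0 -.0065 0 .003 0 .006;0 -.0065 0 .003 0 .006' >/dev/null; python3 st.py
```

```text
t 23.93 grip plate xy 2.38 37.28 face 55.28 z 69.42 rot [ 1.7957e+02  8.0000e-02 -1.1560e+01] Fpush 13.32 Flat 0.97 Fz 1.55 Tz [-2.94  0.4   0.22]
face 55.28 F 13.32 z 69.42 Tz 0.22 yaw -11.56
t 24.52 grip plate xy 2.34 37.34 face 55.34 z 69.41 rot [ 1.7946e+02  1.1000e-01 -1.1820e+01] Fpush 14.91 Flat 0.23 Fz 0.62 Tz [-2.75  0.46  0.66]
```

```bash

python3 -m jog '0 -.003 0 .002 0 -.001;0 -.005 0 .004 0 -.003;0 -.006 0 .006 0 -.004;0 -.0065 0 .006 0 -.004;0 -.007 0 .006 0 -.004;0 -.0075 0 .006 0 -.004;0 -.0075 0 .006 0 -.004' >/dev/null; python3 st.py;  python3 chk.py 19 &&
python3 -m jog '0 -.004 0 0 0 0;0 -.006 0 0.001 0 0;0 -.007 0 .002 0 0;0 -.0075 0 .002 0 0;0 -.008 0 .002 0 0;0 -.008 0 .002 0 0;0 -.008 0 .002 0 0;0 -.008 0 .002 0 0;0 -.008 0 .002 0 0;0 -.008 0 .002 0 0;0 -.008 0 .002 0 0;0 -.008 0 .002 0 0;0 -.008 0 .002 0 0' >/dev/null; python3 st.py
```

```text
t 25.1 grip plate xy 2.37 37.32 face 55.32 z 69.38 rot [ 1.7959e+02  1.5000e-01 -1.1360e+01] Fpush 16.41 Flat 1.63 Fz 1.15 Tz [-3.34  0.34 -0.23]
face 55.32 F 16.41 z 69.38 Tz -0.23 yaw -11.36
t 26.18 grip plate xy 2.39 37.49 face 55.49 z 69.42 rot [179.37   0.19 -11.29] Fpush 16.06 Flat 1.77 Fz 2.69 Tz [-3.33  0.3  -0.38]
```

```bash

python3 -m jog '0 -.004 0 .002 0 .001;0 -.006 0 0.006 0 .002;0 -.007 0 .008 0 .003;0 -.0075 0 .01 0 .003;0 -.008 0 .01 0 .003;0 -.0083 0 .01 0 .003;0 -.0083 0 .01 0 .003;0 -.0083 0 .01 0 .003;0 -.0083 0 .01 0 .003;0 -.0083 0 .01 0 .003;0 -.0083 0 .01 0 .003;0 -.0083 0 .01 0 .003;0 -.0083 0 .01 0 .003' >/dev/null; python3 st.py
```

```text
t 27.27 grip plate xy 2.37 37.18 face 55.18 z 69.32 rot [179.79   0.23 -11.4 ] Fpush 18.32 Flat 1.26 Fz 1.37 Tz [-3.8   0.3  -0.13]
```

```bash

python3 -m jog '0 .001 0 0 0 0;0 .002 0 0 0 0;0 .004 0 0 0 0;0 .007 0 0 0 0;0 .012 0 0 0 0;0 .02 0 0 0 0;0 .03 0 0 0 0;0 .045 0 0 0 0;0 .06 0 0 0 0;0 .08 0 0 0 0;0 .1 0 0 0 0;0 .12 0 0 0 0;0 .14 -.01 0 0 0;0 .16 -.03 0 0 0;0 .18 -.055 0 0 0;0 .2 -.075 0 0 0;0 .21 -.085 0 0 0;0 .21 -.085 0 0 0;0 .21 -.085 0 0 0' >/dev/null; python3 st.py
python3 d.py 580 -279 112 -0.4
python3 - <<'E'
from h import *
a=snap('top');b=snap('side',None,(160,210,340,395),3.2)
cv2.imwrite('pics/s6.png',b)
cv2.imwrite('pics/t6.png',a)
E
```

```text
t 28.85 grip plate xy 2.33 -67.86 face -49.86 z 112.68 rot [179.82   0.18 -11.45] Fpush 0.09 Flat -0.37 Fz -3.26 Tz [0.04 0.02 0.02]
[0.1725 0.5392 0.0025] [ 0.0018  0.0022 -0.1228]
```

View pics/s6.png

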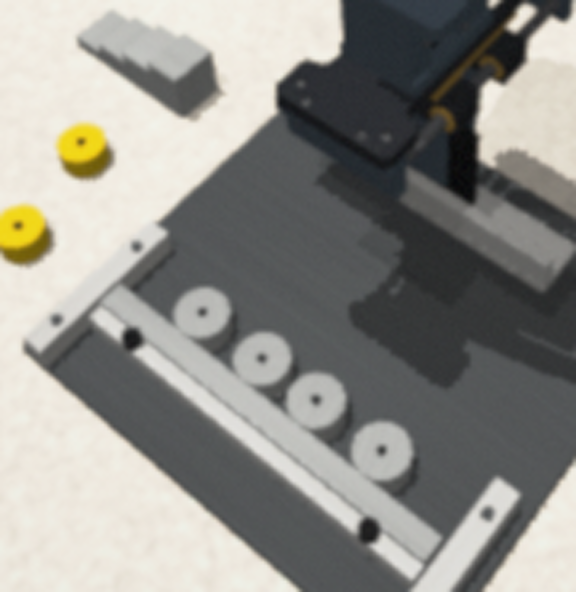

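The four discs lie in a straight row touching the bar, with hole centres at (202,312), (262,358), (315,400) and (382,451). The bar is against the rail. I'll check this numerically and carry the straightedge back.

```bash
python3 - <<'E'
from h import *
S=lambda p:(160+(p[0]+.5)/3.2-.5,210+(p[1]+.5)/3.2-.5)
a=np.radians(-11.3);u=np.array([-np.sin(a),np.cos(a)])
for p in((202,312),(262,358),(315,400),(382,451)): print('disc y',((atz('side',S(p),28)[:2]-[559.9,69.4])@u).round(1))
for p in((130,292),(440,535)): print('bar front top y',((atz('side',S(p),28.5)[:2]-[559.9,69.4])@u).round(1))
E
python3 -m jog '.01 .03 0 0 0 -.007;.03 .09 0 0 0 -.02;.05 .15 0 0 0 -.034;.07 .21 0 0 0 -.047;.088 .27 0 0 0 -.06;.107 .33 0 0 0 -.074;.127 .39 0 0 0 -.088;.145 .45 0 0 0 -.1;.16 .5 0 0 0 -.112;.17 .53 .001 0 0.001 -.12;.1725 .539 .002 0.001 0.002 -.123;.1725 .539 .002 0.002 0.002 -.123;.1725 .539 .002 .002 .002 -.123' >/dev/null; python3 st.py; python3 d.py 580 -279 59.5 -0.4
```

```text
disc y 71.7
disc y 71.7
disc y 72.3
disc y 72.2
bar front top y 89.0
bar front top y 89.0
t 30.03 grip plate xy 86.44 -336.08 face -318.08 z 110.45 rot [-179.88    0.23   -0.32] Fpush -0.56 Flat -0.03 Fz -2.77 Tz [0.07 0.01 0.  ]
[0.0016 0.0041 0.1019] [-0.0013  0.0025  0.0008]
```

Each disc lies about 17 mm before the bar face, so all are flush. Setting the straightedge down now.

```bash

python3 -m jog '0 0 .02 0 0 0;0 0 .045 0 0 0;0 0 .065 -.001 .002 0;0 0 .08 -.001 .002 0;0 0 .09 -.001 .002 0;0 0 .097 -.001 .002 0;0 0 .1 -.001 .002 0;0 0 .102 -.001 .002 0;0 0 .102 -.001 .002 0' >/dev/null; python3 st.py
python3 -m jog '0 0 .001 0 0 0;0 0 .002 0 0 0;0 0 .003 0 0 0;0 0 .004 0 0 0;0 0 .004 0 0 0' >/dev/null; python3 st.py
```

```text
t 30.78 grip plate xy 86.45 -336.03 face -318.03 z 59.65 rot [-1.7998e+02  2.0000e-02 -3.2000e-01] Fpush 0.13 Flat 0.66 Fz -2.82 Tz [0.05 0.02 0.03]
t 31.2 grip plate xy 86.41 -336.04 face -318.04 z 57.67 rot [-1.7998e+02  2.0000e-02 -3.3000e-01] Fpush 0.08 Flat 0.04 Fz -2.85 Tz [0.06 0.02 0.05]
```

```bash

python3 -m jog '0 0 .001 0 0 0;0 0 .002 0 0 0;0 0 .003 0 0 0;0 0 .003 0 0 0' >/dev/null; python3 st.py
```

```text
t 31.53 grip plate xy 86.4 -336.08 face -318.08 z 57.45 rot [-1.7999e+02 -1.0000e-02 -3.3000e-01] Fpush 0.25 Flat -3.98 Fz 3.72 Tz [0.27 0.25 0.05]
```

```bash

python3 -m jog '0 0 0 0 0 0;0 0 0 0 0 0;0 0 0 0 0 0;0 0 0 0 0 0;0 0 0 0 0 0;0 0 0 0 0 0;0 0 0 0 0 0;0 0 0 0 0 0;0 0 0 0 0 0;0 0 0 0 0 0' 1
python3 -m jog '0 0 -.02 0 0 0;0 0 -.05 0 0 0;0 0 -.1 0 0 0;0 0 -.15 0 0 0;0 0 -.2 0 0 0;0 0 -.25 0 0 0;-.08 0 -.27 0 0 0;-.16 0 -.27 0 0 0;-.24 0 -.27 0 0 0;-.32 0 -.27 0 0 0;-.34 0 -.27 0 0 0;-.34 0 -.27 0 0 0;-.34 0 -.27 0 0 0'
python3 - <<'E'
from h import *
a=snap('top',None,(125,150,405,325),2.8); cv2.imwrite('pics/t7.png',a)
snap('side','s7.png')
E
```

```text
time_s: 32.37
ee_pos: [579.4, -277.1, 57.4]
ee_rot: [-180.0, -0.0, -0.3]
force: [0.6, -0.4, 0.5]
gripper_width: 79.5
time_s: 33.45
ee_pos: [410.0, -276.6, 193.5]
ee_rot: [179.9, -0.2, -0.4]
force: [0.1, -0.4, 0.8]
gripper_width: 91.0
```

View pics/t7.png

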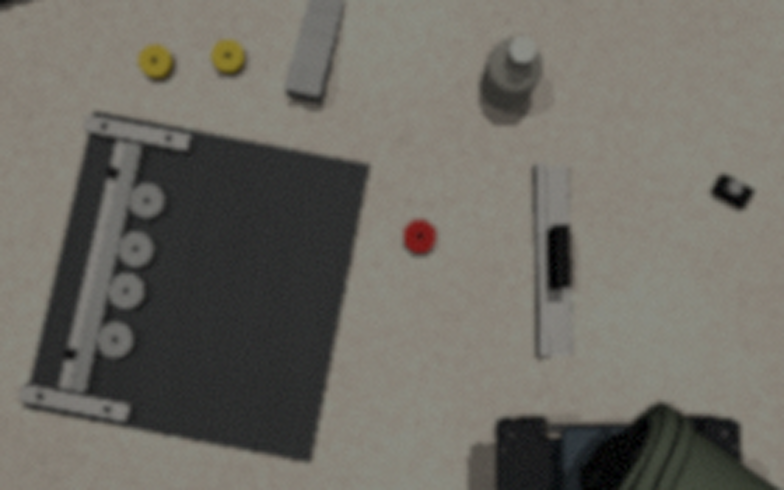

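View pics/s7.png

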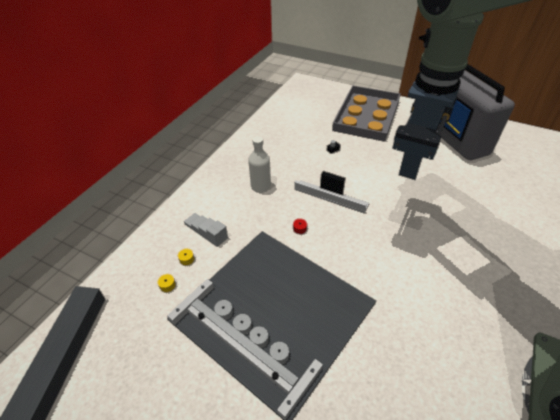

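The discs sit flush on the bar, at (147,200) to (115,340) in the top crop. The straightedge stands upright on its foot at (555,260), released. The bottle, stepped block, probe and red and yellow discs have not moved, and the arm is clear.

```bash
python3 -c "
from workcell import *
print(job_done(), state()['time_s'])"
```

```text
the job is handed in; nothing more can be done
the job is handed in; nothing more can be done
```

I picked up the straightedge by its block, carried it over the red look-alike and swept the four discs into a row. I pushed the row and the bar about 21 mm to the stop, squared the blade by moment feedback, and leaned on it. Then I backed off, set the straightedge down on the bench where it had started, and handed the job in. The robot clock read about 33.5 s, well under the 72 s limit.

**Last checks:**
- **Flush:** from the side camera, disc centres lie 16.7 to 17.3 mm before the bar face, against 17 mm nominal. I took this after backing off; the final pictures look the same.
- **Push:** the wrist read 16 N at the end of one hold of about 0.75 s and 18.3 N at the end of a second, the highest value I saw. Readings came only at the end of each move, so a short peak between them would not show. The push on the bar itself was not measured, only the wrist force, part of which is disc friction.
- **Straightedge and bystanders:** the straightedge stands on its foot, off the plate and released. The bottle, stepped block, probe and look-alikes look unmoved in the final pictures.

**Disagreements:**
- **Yaw:** the blade yaw measured from the images, -11.2°, was off by about 0.2°. It loaded the +x discs first, and I corrected it during the lean to about -11.4°.
- **First hold:** an earlier hold reached only about 14 N before that correction, so I repeated it squared and harder.
- **Step 1:** I did not check directly that all four discs lay on the blade face before the bar moved 10 mm. Two of them were hidden by the gripper in the pictures.

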